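# Load a filter cube into an indexed turret and hold it home for clamping

## Robot

A 7-joint arm with a two-finger parallel gripper is mounted at the origin on the work surface; the furniture and walls round the work are solid. World frame = base frame: x ahead of the robot, y to its left, z up, the work surface at z = 0. Lengths are in m, angles in rad, forces in N, time in s.
With the tool pointing down it reaches from about 0.375 to 0.925 m from the base axis. Payload 3.1 kg.
Tool frame: the origin (TCP) lies between the finger pads; the fingertips stand 19 mm ahead of it and the grasp point (between the pads) is the TCP; z points along the fingers, y is the line along which they close (so a half turn about z gives the same grasp; the last joint's range is limited). The gripper opens to 85 mm and grips with 20 to 120 N. Pads are 22 mm wide; open, the fingers measure 114 mm over their backs; the gripper's body (76 mm by 85 mm) begins 54 mm behind the grasp point. The pads swing forward as they close: fully open they stand 13 mm farther back than shut.
Start: joints at [1.12, 0.383, 0.044, 1.598, -0.018, 1.161, -0.05], TCP at [0.225, -0.61, 0.224] pointing down, gripper open.
Joint ranges: [-2.61, 2.61], [-0.41, 2.15], [-1.48, 1.57], [0, 2.5], [-1.57, 4.71], [0.05, 1.97], [-2.85, 2.85]. Speed limits (rad/s): [2.79, 2.79, 3.14, 3.14, 3.14, 3.14, 3.14].

## Interface

Orientations are given as a unit quaternion [x, y, z, w].
In Python, from bench import move_ptp, movel, move_j, move_gripper, pause, inverse_kinematics, read_camera, camera_params, MotionError, sign_off, look_for, tip_of, read_time_s, read_qpos, read_joint_vel, read_effort, read_eef_pos, read_tcp_rot, read_ft_force, read_ft_torque, read_finger_gap, read_grasp_force gives the robot as it stands. Calls block until the motion is done:
- move_ptp(position, orientation): joint-space move of the TCP to a pose.
- movel(position, orientation=None, speed=0.15): straight line of the TCP; orientation=None keeps the orientation; speed is the mean speed in m/s.
- move_j(angles): joint-space move.
- move_gripper(opening, effort=None): finger opening in m; effort is the grip in N (None keeps the last); returns when the fingers have stopped.
- pause(seconds).
- inverse_kinematics(position, orientation): joint angles nearest the present ones, or None.
- read_camera(name): name is "scene" or "top" or "wrist"; returns the picture (420x560x3 uint8, red, green, blue); there is no depth.
- camera_params(name): a dict with "K" (3x3 intrinsics, pixels), "dist_coeffs" ([k1, k2, p1, p2, k3] as OpenCV has them; the pictures are not rectified), "camera_from_world" (4x4, takes a point from world to camera coordinates). Camera axes: x right, y down, z forward; pixel columns grow to the right and rows downward; lengths in m; the calibration is good to about 2 mm. A picture is of the moment at which its call begins: read the wrist's pose just before it. camera_params takes no time and is no camera call; for the wrist camera it gives the pose at the moment of the call.
A pose or a line that the arm cannot do raises MotionError and nothing moves.
- sign_off(): hands the job in; it is judged then, once.
Trained networks look in the newest picture that a camera, given by its name, has taken for a name from the list of things; names that differ only in an ending like _2 or _b are one class to them, and where a whole thing is asked for, a point or a joint stands for the part that bears it (a point fixed in the world has none). Each returns a list of dicts, best first, with "confidence" (0 to 1); they miss things now and then, are a little off and sometimes report something else, mostly with a low value. They report only what shows in the picture. A call takes as long as a camera call. They do not tell look-alikes from the thing itself.
- look_for(camera, name): "at" ([column, row] in pixels, amid what is visible of it).
- tip_of(camera, name): "at" ([column, row] in pixels: a listed point, or the origin of a listed thing).
Readings, each from a call of its own:
- read_time_s(): time.
- read_qpos(): joint angles.
- read_joint_vel(): joint speeds.
- read_effort(): joint torques, N m.
- read_eef_pos(): TCP position.
- read_tcp_rot(): TCP orientation.
- read_ft_force(): force on the tool from outside, world axes, zero at the start.
- read_ft_torque(): the same for the moment, N m.
- read_finger_gap(): finger opening in m.
- read_grasp_force(): force on a finger pad.
Only numpy, scipy, OpenCV 4.12 (cv2) and the standard library are available. Lean on these libraries where they do the work, as an engineer would, in place of code of your own. Each camera call takes 0.05 s, during which the arm holds its last target. There are 200 camera calls.

## Task

Turn the bar knob on the filter turret until its one empty bay has clicked in at the loading gap in the rim. Then slide the loose filter cube in through the gap along the bay's guides, window side facing out, until it sits flat and fully home against the steel stop at the hub, and finish while still holding it there with a steady push of about 10 N (7 to 16 N; never ram the stop with over 40 N), so that a colleague can tighten the clamp screw above it; leave the other things on the desk where they are.

Things in the scene. Friction and masses are not known exactly. Their poses are not given: they have to be found in the camera images.
- filter_cube: the loose black filter cube standing on the desk, 39 (x) x 38 (y) x 37 (z) mm, 0.08 to 0.15 kg. Origin: centre of its underside. Its -x face has the white-ringed round window and starts turned roughly to the robot; the plain back (+x face, 19.5 mm from the origin) goes against the stop. Grip it by the -y and +y sides.
- cube_window (a point): middle of the loose cube's window face, 19.5 mm from the cube's axis toward its -x, 18.5 mm above its underside; axes as the cube's.
- turret_base: fixed grey round base of the turret, 208 mm across; origin on the turret's axis at desk level, z up. Its rim (radius 97 to 103 mm, top 40 mm above the desk) has one gap, about 105 mm wide, centred on its -x direction: the loading gap. A monitor 515 mm high stands 0.2 m ahead of the robot; wall trunking runs behind the desk at x = 0.63 m, above z = 0.108 m.
- ledge (a point): centre of the top of the flat loading ledge outside the gap, 112 mm from the turret's axis, 29 mm above the desk; the ledge is 62 mm wide and spans 94 to 130 mm from the axis. Axes as the base's: -x points away from the turret.
- turret (a joint): angle of the carousel and its knob, rad, positive anticlockwise from above; 0 = empty bay at the loading gap. A sprung ball clicks in every 1.047 rad (60 degrees) and pulls to the nearest click; about 0.12 N m turns it past one. Starts one or two clicks on the positive side of 0 (if between clicks, it falls into one in the first second); range -3.3 to 3.3.
- knob_grip (a point): on the turret's axis, 97 mm above the desk, inside the black bar knob; axes turn with the carousel. Bar: 13 mm wide (y), 42 mm long (x), from 80 to 107 mm above the desk (the turret's highest point). The round top plate under it (radius 58 mm) with its screw heads and the knob's foot reach 80 mm. The bar's pointed end with a white line points along -x, over the empty bay.
- bay_seat (a point): where the cube's origin lies when fully home in the empty bay: on the bay floor, 28 mm above the desk, 68.6 mm from the turret's axis. Axes turn with the carousel: -x points outward along the bay; the seated cube's axes are parallel to them (window out). Five more bays, 60 degrees apart, hold equal fixed cubes.
- bay_mouth (a point): outer end of the empty bay's floor, 92 mm from the turret's axis, 28 mm above the desk, axes as bay_seat. From here in, two guides 41 mm apart, each 5 mm wide and 8 mm high, flared at the mouth, lead the cube. The hub's top plate covers the innermost 9 mm of the seated cube, its underside 44.5 mm above the bay floor.
- bay_stop: rigid flat steel stop pad on the hub at the inner end of the empty bay, 30 mm wide, 4 to 34 mm above the bay floor; its face is 49 mm from the turret's axis and square to the bay. Turns with the carousel; its origin is on the turret's axis at desk level.
- post_holder: bystander: black post holder, a standing cylinder with a side screw, 42x32x50 mm; origin under its centre.
- objective_40x: bystander: small standing microscope objective, 34 mm across, 58 mm high; origin under its centre.
- objective_tin: bystander: screw-top tin, 45 mm across, 62 mm high; origin under its centre.
- hex_set: bystander: folding hex-key block, 24x88x25 mm; origin under its centre.
- base_clamp: bystander: small black clamping fork, 64x28x16 mm; origin under its centre.
Not all that is in view belongs to the job. Leave any turquoise look-alike of the filter_cube alone.

How it is judged:
By the outcome, as a careful person would: the job done as asked, in the order asked, and still so for the second after the job is handed in, while the arm keeps its last pose, push and grip.
It also fails if it takes over 67 s, if anything falls off the work surface, if the arm or the gripper's body presses on something with over 40 N, if the wrist force passes 120 N, or if a joint passes its speed limit or range.

## Working session

There is one attempt and no reset: what is moved stays moved. The work goes in short steps, each a Python script; the robot and the scene stay as the last script left them, time stands still between calls to the robot, and variables do not carry over. Pictures are saved under pics/ and viewed, at most 10 in all, crops included, and the job is handed in when it is done.

```bash
mkdir -p pics; ls; cat > h.py <<'E'
import numpy as np, cv2
from bench import *
from scipy.spatial.transform import Rotation as R
def ray(cam,uv,P=None):
    P=P or camera_params(cam);K=np.array(P["K"]);d=np.array(P["dist_coeffs"]);T=np.array(P["camera_from_world"])
    n=cv2.undistortPoints(np.array([[uv]],float),K,d)[0,0]
    r=T[:3,:3].T@np.array([n[0],n[1],1]);return -T[:3,:3].T@T[:3,3],r/np.linalg.norm(r)
def onz(cam,uv,z,P=None):
    o,r=ray(cam,uv,P);return o+r*(z-o[2])/r[2]
def tri(rays):
    A=0;b=0
    for o,r in rays:
        M=np.eye(3)-np.outer(r,r);A=A+M;b=b+M@o
    x=np.linalg.solve(A,b);return x,[np.linalg.norm((np.eye(3)-np.outer(r,r))@(x-o)) for o,r in rays]
def proj(cam,p,P=None):
    P=P or camera_params(cam);T=np.array(P["camera_from_world"])
    return cv2.projectPoints(np.array(p,float).reshape(-1,3),cv2.Rodrigues(T[:3,:3])[0],T[:3,3],np.array(P["K"]),np.array(P["dist_coeffs"]))[0][:,0]
def down(yaw): # tool z down, tool y axis at angle yaw in world
    y=np.array([np.cos(yaw),np.sin(yaw),0]);z=np.array([0,0,-1.]);return R.from_matrix(np.c_[np.cross(y,z),y,z]).as_quat()
E
cat > a.py <<'E'
from h import *
ims={c:read_camera(c) for c in("scene","top","wrist")}
for c in ims: cv2.imwrite(f"pics/{c}0.png",ims[c][...,::-1])
cv2.imwrite("pics/all0.png",cv2.resize(np.hstack([ims["scene"],ims["top"]]),(800,300))[...,::-1])
for n in["filter_cube","cube_window","turret_base","ledge","knob_grip","bay_seat","bay_mouth","bay_stop","hex_set","post_holder","objective_40x","objective_tin","base_clamp"]:
    for c in("scene","top"):
        for d in tip_of(c,n)[:3]: print(n,c,np.round(d["at"],1),round(d["confidence"],2),np.round(onz(c,d["at"],{"cube_window":.0185,"ledge":.029,"knob_grip":.097,"bay_seat":.028,"bay_mouth":.028}.get(n,0)),3))
print(read_time_s(),read_tcp_rot(),read_ft_force())
for c in ims: print(c,np.round(np.linalg.inv(camera_params(c)["camera_from_world"])[:3,3],3))
E
python3 a.py
```

```text
pics
filter_cube scene [211.3 260.5] 0.75 [ 0.285 -0.27   0.   ]
filter_cube scene [246.9 269.7] 0.74 [ 0.37  -0.321  0.   ]
filter_cube scene [211.5 248. ] 0.68 [ 0.284 -0.205  0.   ]
filter_cube top [330. 235.] 0.83 [ 0.371 -0.306  0.   ]
filter_cube top [282.2 267.9] 0.66 [ 0.292 -0.198  0.   ]
filter_cube top [255.4 178.8] 0.54 [ 0.501 -0.128  0.   ]
cube_window scene [210.9 260.4] 0.82 [ 0.285 -0.302  0.018]
cube_window scene [222.1 241.6] 0.74 [ 0.311 -0.208  0.018]
cube_window scene [238.3 263.7] 0.59 [ 0.349 -0.323  0.018]
cube_window top [330.5 272.2] 0.82 [ 0.284 -0.307  0.018]
cube_window top [337.6 241.6] 0.69 [ 0.354 -0.322  0.018]
turret_base scene [293.5 232.8] 0.87 [ 0.506 -0.135 -0.   ]
turret_base top [258.5 179.6] 0.73 [ 0.499 -0.136  0.   ]
turret_base top [330.8 147.2] 0.7 [ 0.584 -0.307  0.   ]
ledge scene [270.  238.7] 0.91 [ 0.433 -0.222  0.029]
knob_grip scene [293.8 197.8] 0.87 [ 0.507 -0.117  0.097]
knob_grip top [253.5 169.6] 0.87 [ 0.497 -0.13   0.097]
knob_grip top [402.1 218.9] 0.52 [ 0.396 -0.453  0.097]
bay_seat scene [309.9 229.5] 0.6 [ 0.544 -0.174 
[... 409 characters left out ...]
 [334.2 146.1] 0.72 [ 0.587 -0.315  0.   ]
hex_set top [173.3 162.1] 0.71 [0.537 0.07  0.   ]
post_holder scene [333.1 265.2] 0.53 [ 0.578 -0.317  0.   ]
post_holder top [331.3 146.5] 0.52 [ 0.586 -0.308  0.   ]
objective_40x scene [343.3 293.6] 0.64 [ 0.575 -0.439  0.   ]
objective_40x top [386.8 155.1] 0.53 [ 0.568 -0.441 -0.   ]
objective_tin top [173.9 160.9] 0.88 [0.54  0.069 0.   ]
base_clamp scene [305.2 274.2] 0.72 [ 0.504 -0.352  0.   ]
base_clamp top [346.5 179.1] 0.76 [ 0.506 -0.344  0.   ]
1.45 [ 9.84477356e-01  1.75511633e-01  1.07062797e-05 -3.34730823e-05] [-0.74503543  0.06587859 -0.34515252]
scene [ 0.332 -1.301  0.585]
top [ 0.198 -0.207  1.194]
wrist [ 0.296 -0.584  0.374]
```

View pics/top0.png

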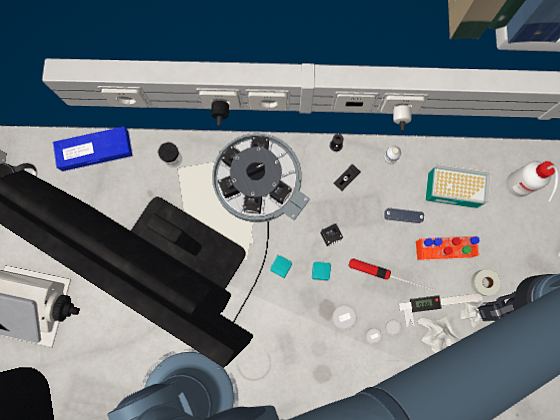

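View pics/scene0.png

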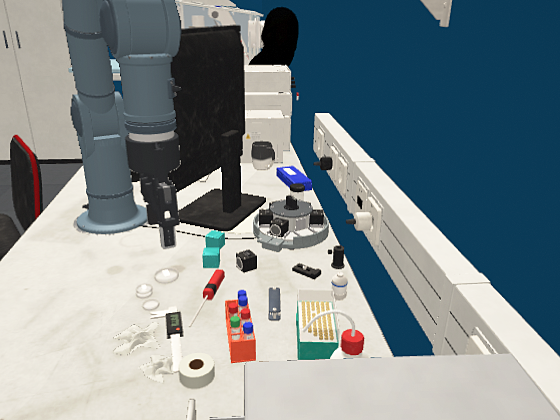

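The black cube at top (331,234) / scene (246,260) is the filter cube; the turquoise look-alikes are at top (281,266) and (321,271). The ledge is at top (297,205), and the empty bay seems one click positive of it. The monitor stands near the arm's path, so I'll fit a kinematic model to check elbow clearance.

```bash
cat > fk.py <<'E'
from h import *
from scipy.optimize import least_squares
def fk(p,q,pts=False):
    # p: base yaw off, sign1,3,5,7 baked; d1,L1,a1,L2,a2,L3,a3, tool yaw, base x,y
    s=p[:7]; T=np.eye(4); out=[]
    def rz(a): M=np.eye(4);M[:3,:3]=R.from_euler('z',a).as_matrix();return M
    def ry(a): M=np.eye(4);M[:3,:3]=R.from_euler('y',a).as_matrix();return M
    def t(x,z): M=np.eye(4);M[0,3]=x;M[2,3]=z;return M
    y0,d1,L1,a1,L2,a2,L3,a3,y7,b=p[7:17]
    T=rz(s[0]*q[0]+y0)@t(b,d1);out.append(T[:3,3]);T=T@ry(s[1]*q[1])@rz(s[2]*q[2])@t(a1,L1);out.append(T[:3,3])
    T=T@ry(s[3]*q[3])@rz(s[4]*q[4])@t(a2,L2);out.append(T[:3,3]);T=T@ry(s[5]*q[5])@t(a3,0)@rz(s[6]*q[6]+y7)@t(0,L3);out.append(T[:3,3])
    return (T,out)
E
cat > b.py <<'E'
from fk import *
import itertools
for c,uv in[("top",(250,340)),("top",(232,361)),("top",(10,172)),("scene",(243,25)),("scene",(172,45))]: print(c,uv,np.round(onz(c,uv,.515),3))
print("floor stand",[np.round(onz("top",u,0.01),3) for u in[(243,252),(155,198),(230,290),(60,155)]])
D=[]
rng=np.random.default_rng(0)
q=read_qpos();D.append((q,read_eef_pos(),read_tcp_rot()))
for i in range(60):
    az=rng.uniform(-1.4,-.2);r=rng.uniform(.42,.75);P=[r*np.cos(az),r*np.sin(az),rng.uniform(.1,.4)]
    o=(R.from_quat(down(rng.uniform(-1.5,1.5)))*R.from_rotvec(rng.normal(0,.2,3))).as_quat()
    s=inverse_kinematics(P,o)
    if s is not None: D.append((s,P,o))
print(len(D),np.ptp([d[0] for d in D],axis=0))
def res(x,s):
    p=np.r_[s,x];e=[]
    for q,P,o in D:
        T,_=fk(p,q);e+=[*(T[:3,3]-P),*(.3*(T[:3,:3]-R.from_quat(o).as_matrix()).ravel())]
    return np.array(e)
best=None
for s in itertools.product([1,-1],[1],[1,-1],[1],[1,-1],[1],[1,-1]):
  for y0 in(-2.34,-.1):
    if (y0>-1)!=(s[0]<0): continue
    r=least_squares(res,[y0,.3,.4,0,.4,0,.25,0,0,0],args=(s,),max_nfev=40)
    if best is None or r.cost<best[0]: best=(r.cost,s,r.x)
print(best); np.save("p.npy",np.r_[best[1],best[2]])
E
python3 b.py
```

```text
top (250, 340) [ 0.159 -0.163  0.515]
top (232, 361) [ 0.133 -0.141  0.515]
top (10, 172) [0.371 0.173 0.515]
scene (243, 25) [0.39  0.244 0.515]
scene (172, 45) [ 0.247 -0.459  0.515]
floor stand [array([ 0.325, -0.107,  0.01 ]), array([0.446, 0.104, 0.01 ]), array([ 0.239, -0.081,  0.01 ]), array([0.545, 0.34 , 0.01 ])]
61 [1.16902924 1.24126438 0.68141275 1.22690149 1.48419844 1.49786242
 3.57740061]
(np.float64(0.004015862833866849), (-1, 1, -1, 1, -1, 1, -1), array([-5.53578537e-02,  2.91387961e-01,  4.90433095e-01,  1.47653922e-03,
        4.92007172e-01,  1.29380542e-03,  3.25397074e-01,  6.23948668e-03,
        1.51816026e+00,  1.63273734e-02]))
```

```bash
cat >> fk.py <<'E'
p_=np.load("p.npy") if __import__("os").path.exists("p.npy") else None
def clear(q):
    _,o=fk(p_,q);o=[np.array([0,0,.0])]+list(o);m=9
    A=np.array([.15,-.17]);B=np.array([.371,.173])
    M=np.array([[*(A+(B-A)*t),z] for t in np.linspace(0,1.2,30) for z in np.linspace(.02,.515,20)])
    for a,b in zip(o[1:-1],o[2:]):
        for t in np.linspace(0,1,15): m=min(m,np.linalg.norm(M-(a+(b-a)*t),axis=1).min())
    return m
def goto(P,o,do=True):
    q0=np.array(read_qpos());q1=inverse_kinematics(P,o)
    if q1 is None: print("no IK",P);return False
    c=min(clear(q0+(np.array(q1)-q0)*t) for t in np.linspace(0,1,8))
    print("goto",np.round(P,3),"q",np.round(q1,2),"clear",round(c,3))
    if c<.11: print("REFUSED");return False
    if do: move_j(list(q1))
    return True
E
cat > c.py <<'E'
from fk import *
yaw0=R.from_quat(read_tcp_rot()).as_matrix()[:,1]; print("tooly",yaw0)
C=camera_params("wrist");W=np.linalg.inv(C["camera_from_world"]);Rt=R.from_quat(read_tcp_rot()).as_matrix()
print("cam in tool",Rt.T@(W[:3,3]-read_eef_pos()),"axis",Rt.T@W[:3,2],"f",np.array(C["K"])[0,0])
names={"filter_cube":0,"cube_window":.0185,"turret_base":0,"ledge":.029,"knob_grip":.097,"bay_seat":.028,"bay_mouth":.028,"bay_stop":0}
import collections
obs=collections.defaultdict(list)
for k,P in enumerate([[.36,-.26,.27],[.43,-.21,.27]]):
    if not goto(P,read_tcp_rot()): break
    pause(.2)
    C=camera_params("wrist");im=read_camera("wrist");cv2.imwrite(f"pics/w{k+1}.png",im[...,::-1])
    np.save(f"w{k+1}.npy",C,allow_pickle=True)
    for n,z in names.items():
        for d in tip_of("wrist",n)[:2]:
            print(n,np.round(d["at"],1),round(d["confidence"],2),np.round(onz("wrist",d["at"],z,C),4))
print(read_time_s(),read_ft_force())
E
python3 c.py
```

```text
tooly [ 3.45574458e-01 -9.38391331e-01 -6.21488298e-05]
cam in tool [ 0.07648986  0.0002423  -0.15020731] axis [-2.96975078e-01  6.87524443e-05  9.54885228e-01] f 334.8891218129743
goto [ 0.36 -0.26  0.27] q [ 0.71 -0.05 -0.17  2.   -0.01  1.18 -0.68] clear 0.123
filter_cube [310.3 176.9] 0.92 [ 0.3675 -0.3031  0.    ]
filter_cube [213.1 201.9] 0.87 [ 0.2934 -0.1963  0.    ]
cube_window [290.7 238.5] 0.75 [ 0.2869 -0.3061  0.0185]
cube_window [318.2 196.1] 0.66 [ 0.3513 -0.3182  0.0185]
turret_base [217.   20.7] 0.71 [ 0.4992 -0.1375  0.    ]
turret_base [317.1 197.8] 0.58 [ 0.345  -0.3215  0.    ]
ledge [271.1 101.4] 0.62 [ 0.4365 -0.2258  0.029 ]
knob_grip [394.5   7.6] 0.22 [ 0.5472 -0.3013  0.097 ]
bay_seat [270.7   4.3] 0.57 [ 0.5288 -0.1922  0.028 ]
bay_mouth [298.3   2.6] 0.93 [ 0.5403 -0.2187  0.028 ]
goto [ 0.43 -0.21  0.27] q [ 0.63  0.03 -0.26  1.93  0.01  1.18 -0.86] clear 0.162
filter_cube [233.3 257. ] 0.84 [ 0.2968 -0.1953  0.    ]
filter_cube [327.5 238.5] 0.73 [ 0.3663 -0.3063  0.    ]
cube_window [332.8 258.3] 0.92 [ 0.3488 -0.3184  0.0185]
cube_window [239.3 251.9] 0.74 [ 0.3154 -0.2     0.0185]
turret_base [237.5  96.1] 0.88 [ 0.4981 -0.1356  0.    ]
ledge [289.9 176.7] 0.93 [ 0.433  -0.2258  0.029 ]
knob_grip [223.3  90.9] 0.71 [ 0.4987 -0.1334  0.097 ]
bay_seat [294.8  84.3] 0.72 [ 0.5318 -0.1945  0.028 ]
bay_mouth [317.8  84.7] 0.86 [ 0.5402 -0.2185  0.028 ]
bay_mouth [457.1 244.9] 0.37 [ 0.4241 -0.4595  0.028 ]
4.5917 [ 0.63360084  0.8985807  -0.13514386]
```

View pics/w2.png

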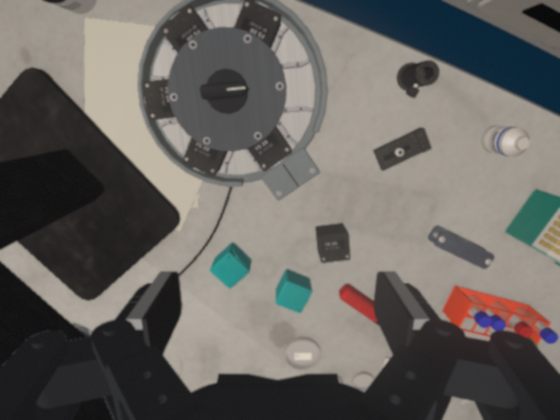

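```bash
python3 - <<'E'
import cv2
a=cv2.imread("pics/w1.png");b=cv2.imread("pics/w2.png")
A=cv2.resize(a[140:230,270:370],None,fx=4,fy=4,interpolation=cv2.INTER_CUBIC);B=cv2.resize(b[200:290,280:380],None,fx=4,fy=4,interpolation=cv2.INTER_CUBIC)
cv2.imwrite("pics/cubecrop.png",cv2.hconcat([A,B]))
E
```

```text
(no output)
```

View pics/cubecrop.png

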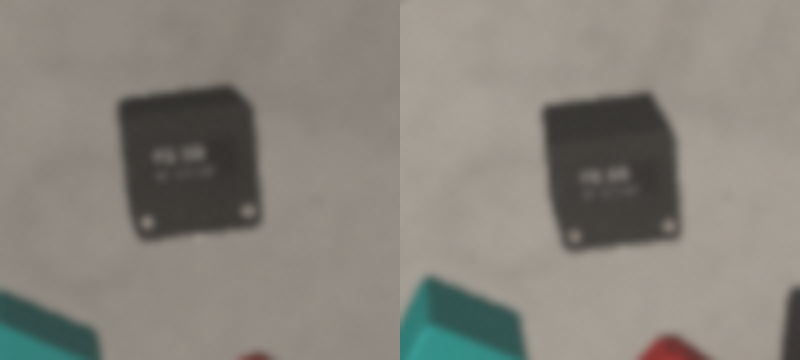

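The w2 view: black cube at (333,243), with its plain back visible on the upper side, so the window faces the robot. The turquoise ones are at (231,265) and (293,290). The turret axis is about (227,90), the white knob line points right to the empty bay at (300,80), and the ledge is at (290,177). So the turret is one click positive. Next I fit the cube pose to its silhouette in both wrist views, then look at the knob from close by.

```bash
cat > fitc.py <<'E'
from fk import *
from scipy.optimize import minimize
def cubepts(x,y,z,yaw):
    c=np.array([[a*.0195,b*.019,h] for a in(-1,1) for b in(-1,1) for h in(0,.037)])
    return R.from_euler('z',yaw).apply(c)+[x,y,z]
def seg(im,uv,thr=105):
    m=(im.max(2)<thr).astype(np.uint8);n,l=cv2.connectedComponents(m);k=l[int(uv[1]),int(uv[0])];return (l==k).astype(np.uint8)
def fit(views,x0):
    S=8
    def cost(v,dbg=False):
        t=0
        for m,C in views:
            ys,xs=np.nonzero(m);x1,y1=xs.min()-12,ys.min()-12;x2,y2=xs.max()+12,ys.max()+12
            sub=cv2.resize(m[y1:y2,x1:x2]*1.0,None,fx=S,fy=S,interpolation=cv2.INTER_LINEAR)>.5
            uv=(proj("wrist",cubepts(*v),C)-[x1,y1]+.5)*S
            M=np.zeros(sub.shape,np.uint8);cv2.fillConvexPoly(M,cv2.convexHull(uv.astype(np.float32)).astype(np.int32),1)
            t+=np.sum((M>0)^sub)/sub.sum()
        return t/len(views)
    x0=np.array(x0);sx=np.vstack([x0]+[x0+d for d in np.diag([.006,.006,.006,.15])])
    r=minimize(cost,x0,method="Nelder-Mead",options=dict(initial_simplex=sx,maxfev=400,xatol=1e-5,fatol=1e-4));return r.x,r.fun
E
python3 - <<'E'
from fitc import *
V=[]
for k,uv in((1,(315,185)),(2,(333,243))):
    im=cv2.imread(f"pics/w{k}.png");m=seg(im,uv);print(m.sum(),[ (a.min(),a.max()) for a in np.nonzero(m)]);V.append((m,np.load(f"w{k}.npy",allow_pickle=True).item()))
for y in(.4,.8): print(fit(V,[.367,-.305,0,y]))
C=V[1][1]
print("knob tri",tri([ray("wrist",(223.3,90.9),C),ray("top",(253.5,169.6)),ray("scene",(293.8,197.8))]))
print("ledge tri",tri([ray("wrist",(289.9,176.7),C),ray("scene",(270,238.7)),ray("wrist",(271.1,101.4),V[0][1])]))
print("mouth tri",tri([ray("wrist",(317.8,84.7),C),ray("scene",(308.8,238)),ray("top",(291.5,164.5))]))
# knob hover, look
c=np.array([.4985,-.1335]);by=np.arctan2(-.2185-c[1],.540-c[0])+np.pi/2   # bar -x dir -> tool y perpendicular
for yw in(by,by+np.pi):
    print(np.degrees(yw)); goto([*c,.2],down(yw),False)
E
```

```text
1174 [(np.int64(161), np.int64(199)), (np.int64(299), np.int64(334))]
126520 [(np.int64(0), np.int64(419)), (np.int64(0), np.int64(559))]
(array([ 0.367, -0.305,  0.   ,  0.4  ]), np.float64(nan))
(array([ 0.367, -0.305,  0.   ,  0.8  ]), np.float64(nan))
knob tri (array([ 0.49981308, -0.1321542 ,  0.10206095]), [np.float64(0.002292002995612494), np.float64(0.004409314076274633), np.float64(0.004933613374266054)])
ledge tri (array([ 0.4342568 , -0.22569719,  0.03127439]), [np.float64(0.0008473279738004213), np.float64(0.0014398383601520557), np.float64(0.002265268823612258)])
mouth tri (array([ 0.53578973, -0.21568357,  0.02354018]), [np.float64(0.005717004252276651), np.float64(0.0012903948868496383), np.float64(0.004589905931052987)])
26.023263264165625
goto [ 0.498 -0.134  0.2  ] q [ 0.55  0.18 -0.41  1.92  0.08  1.05  0.57] clear 0.158
206.02326326416565
goto [ 0.498 -0.134  0.2  ] q [ 0.46  0.17 -0.3   1.93  0.06  1.05 -2.56] clear 0.158fitc.py:17: RuntimeWarning: invalid value encountered in scalar divide
  t+=np.sum((M>0)^sub)/sub.sum()
```

```bash
cat >> fitc.py <<'E'
def segr(im,uv,h=32):
    u,v=map(int,uv);r=im[v-h:v+h,u-h:u+h].max(2);t,_=cv2.threshold(r,0,255,cv2.THRESH_OTSU)
    n,l=cv2.connectedComponents((r<t).astype(np.uint8));M=np.zeros(im.shape[:2],np.uint8);M[v-h:v+h,u-h:u+h]=(l==l[h,h]);return M
E
python3 - <<'E'
from fitc import *
V=[]
for k,uv in((1,(315,185)),(2,(333,243))):
    im=cv2.imread(f"pics/w{k}.png");m=segr(im,uv,27);print(m.sum(),[ (a.min(),a.max()) for a in np.nonzero(m)]);V.append((m,np.load(f"w{k}.npy",allow_pickle=True).item()))
for y in(.4,.8): print(fit(V,[.367,-.305,0,y]))
goto([.499,-.133,.2],down(np.radians(26)))
move_gripper(.04,30);pause(.1)
C=camera_params("wrist");im=read_camera("wrist");cv2.imwrite("pics/k1.png",im[...,::-1]);np.save("k1.npy",C,allow_pickle=True)
for n,z in dict(knob_grip=.097,turret_base=0,bay_mouth=.028,bay_seat=.028,ledge=.029).items():
    for d in tip_of("wrist",n)[:2]: print(n,np.round(d["at"],1),round(d["confidence"],2),np.round(onz("wrist",d["at"],z,C),4))
print(read_time_s())
E
```

```text
1163 [(np.int64(161), np.int64(199)), (np.int64(299), np.int64(334))]
1145 [(np.int64(223), np.int64(262)), (np.int64(316), np.int64(349))]
(array([ 0.36955755, -0.30840765, -0.0021425 ,  0.51809344]), np.float64(0.08825977759524863))
(array([ 0.36835098, -0.30977044, -0.00693252,  0.48124662]), np.float64(0.07320951107715815))
goto [ 0.499 -0.133  0.2  ] q [ 0.55  0.18 -0.41  1.92  0.08  1.05  0.56] clear 0.158
knob_grip [272.8 210.6] 0.91 [ 0.4971 -0.136   0.097 ]
turret_base [280.6 185.4] 0.71 [ 0.5041 -0.1343  0.    ]
bay_mouth [278.6 272.9] 0.95 [ 0.5412 -0.2155  0.028 ]
bay_seat [276.4 251.5] 0.63 [ 0.5282 -0.1941  0.028 ]
ledge [182.2 237.5] 0.56 [ 0.4337 -0.2223  0.029 ]
6.7833
```

View pics/k1.png

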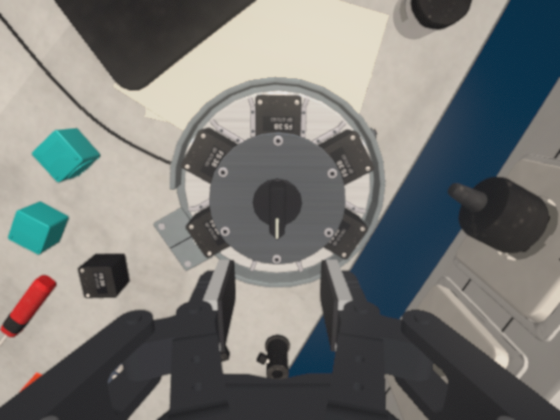

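k1: knob bar at (276,205), vertical in the image and aligned with the gripper plane; the empty bay is below it at (278,265) and the ledge at (182,237). I refine the axis from the rim and plate outlines, then grip the knob and turn −60°.

```bash
cat > d.py <<'E'
from fk import *
from scipy.optimize import least_squares
C=np.load("k1.npy",allow_pickle=True).item()
t=np.linspace(0,2*np.pi,400)
def ext(c,r,z):
    p=proj("wrist",np.c_[c[0]+r*np.cos(t),c[1]+r*np.sin(t),np.full(400,z)],C);return np.r_[p[:,0].min(),p[:,0].max(),p[:,1].min(),p[:,1].max()]
f=lambda c:np.r_[ext(c,.103,.040)-[172,384,78,286],ext(c,.058,.0785)-[209,347,133,264]]
r=least_squares(f,[.499,-.133],diff_step=1e-3);print("axis",r.x,np.round(r.fun,1));c=r.x
print("proj of axis at .105",proj("wrist",[*c,.105],C))
np.save("axis.npy",c)
f0=np.array(read_ft_force())
movel([*c,.104],speed=.12);print(np.array(read_ft_force())-f0)
move_gripper(.0,35);print("gap",read_finger_gap(),read_grasp_force(),np.array(read_ft_force())-f0)
q=np.array(read_qpos())
for k in range(4):
    q[6]-=np.radians(15.5);move_j(list(q));print(np.round(np.array(read_ft_force())-f0,1),np.round(read_ft_torque(),2))
print(read_eef_pos(),np.degrees(np.arctan2(*R.from_quat(read_tcp_rot()).as_matrix()[[1,0],1])))
move_gripper(.04);pause(.3)
movel([*c,.2],speed=.2)
C=camera_params("wrist");im=read_camera("wrist");cv2.imwrite("pics/k2.png",im[...,::-1]);np.save("k2.npy",C,allow_pickle=True)
for n,z in dict(knob_grip=.097,turret_base=0,bay_mouth=.028,bay_seat=.028,ledge=.029).items():
    for d in tip_of("wrist",n)[:2]: print(n,np.round(d["at"],1),round(d["confidence"],2),np.round(onz("wrist",d["at"],z,C),4))
print(read_time_s())
E
python3 d.py
```

```text
axis [ 0.50030539 -0.13312175] [-2.   2.  -1.3  1.7  0.2 -0.1 -0.6  1.2]
proj of axis at .105 [[278.06589443 212.11983797]]
[-0.59561317 -0.73069962  1.187272  ]
gap -0.00018115062983807282 0.0 [-0.33284501  0.0360715  -0.38911501]
[-0.2 -0.6 -0.3] [-0.06  0.02 -0.01]
[ 0.3 -0.3  0.7] [ 0.07  0.03 -0.03]
[-0.6 -0.6 -0.6] [ 0.05 -0.02 -0.01]
[ 0.4 -0.7 -0.5] [-0.01 -0.01  0.01]
[ 0.50039316 -0.13317547  0.10420839] -35.69153490672087
knob_grip [276.8 208.6] 0.93 [ 0.5001 -0.1326  0.097 ]
turret_base [278.9 185.4] 0.94 [ 0.4998 -0.1364  0.    ]
bay_mouth [355.9 233.1] 0.56 [ 0.5381 -0.2184  0.028 ]
bay_seat [338.6 220.5] 0.66 [ 0.5311 -0.1963  0.028 ]
ledge [278.  185.3] 0.54 [ 0.5029 -0.1305  0.029 ]
11.3583
```

View pics/k2.png

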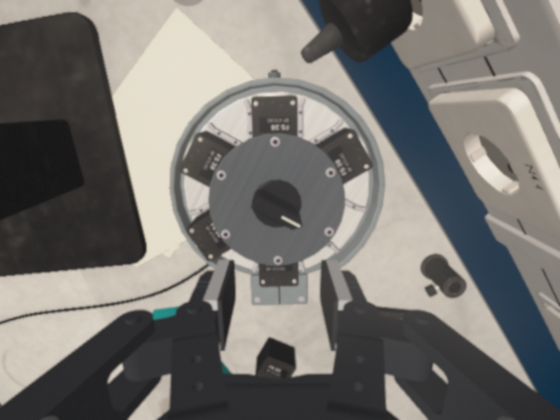

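The fingers shut fully without the knob between them, and k2 shows the turret unmoved: white line toward the bay at (300,225). I'll go back down, look at the fingers against the knob, and check the knob's height by triangulation.

```bash
cat > e.py <<'E'
from fk import *
Cs={k:np.load(f"{k}.npy",allow_pickle=True).item() for k in("w2","k1","k2")}
print("line tip",tri([ray("wrist",(246,88),Cs["w2"]),ray("wrist",(277,238),Cs["k1"]),ray("wrist",(299,228),Cs["k2"])]))
c=np.load("axis.npy")
q=np.array(read_qpos());q[6]+=np.radians(62);move_j(list(q))
movel([*c,.104],speed=.15)
S=read_camera("scene");W=read_camera("wrist")
cv2.imwrite("pics/e.png",np.hstack([cv2.resize(S[150:270,225:365],(560,480),interpolation=cv2.INTER_CUBIC)[:,80:480],cv2.resize(W[150:330,180:380],(400,480)[::1],interpolation=cv2.INTER_CUBIC)])[...,::-1])
print(read_eef_pos(),read_finger_gap(),read_ft_force(),read_time_s(),proj("scene",[[*c,.085],[*c,.107],[*c,.080]]))
E
python3 e.py
```

```text
line tip (array([ 0.50766307, -0.15254345,  0.10749418]), [np.float64(0.0007138206689971045), np.float64(0.0011246309381664937), np.float64(0.0010659638504177762)])
[ 0.50161367 -0.13335317  0.1053394 ] 0.04013944203945334 [ 0.91856952 -0.131784    0.38216011] 13.25 [[292.0702656  204.22987656]
 [292.28008594 196.64072949]
 [292.02301773 205.94020708]]
```

View pics/e.png

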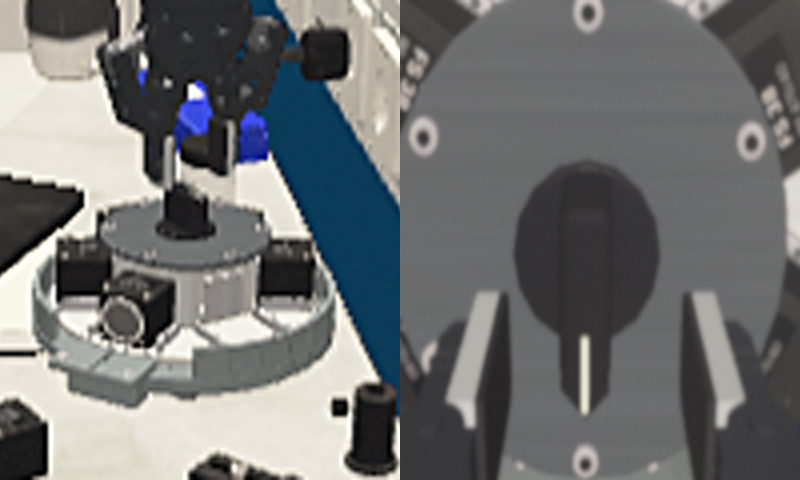

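e.png: the fingertips (scene crop ~(165,180)) sit above the knob top (185,187), so at 40 mm opening they reach less far than the text's shut figure. A guarded descent, watching Fz, will get the pads around the bar.

```bash
cat > f.py <<'E'
from fk import *
c=np.load("axis.npy")
def F(n=4): return np.mean([(pause(.02),read_ft_force())[1] for _ in range(n)],axis=0)
f0=F();print(f0)
z=.104
while z>.080:
    z-=.002;movel([*c,z],speed=.05);d=F(3)-f0
    if d[2]>4: print("contact",z,read_eef_pos(),d);z+=.002;movel([*c,z],speed=.05);break
print(z,read_eef_pos(),read_time_s(),F()-f0)
move_gripper(0,35);print("gap",read_finger_gap(),read_grasp_force(),F()-f0)
W=read_camera("wrist");cv2.imwrite("pics/f.png",W[...,::-1]);print(read_time_s())
E
python3 f.py
```

```text
[ 0.17023551 -0.08180537  0.30627305]
0.07999999999999997 [ 0.50020813 -0.13310219  0.07989694] 16.9167 [ 0.26913209  0.15896688 -0.40236938]
gap 0.012297412226791836 37.19336807727814 [-4.67202197 -0.881466    5.48638758]
17.4583
```

Knob gripped (gap 12.3 mm). Turn −60° now.

```bash
cat > g.py <<'E'
from fk import *
c=np.load("axis.npy")
q=np.array(read_qpos());a0=q[6]
for k in(20,40,60):
    q[6]=a0-np.radians(k);move_j(list(q));print(np.round(read_ft_force(),1),np.round(read_ft_torque(),2))
move_gripper(.04);pause(.4)
print(read_eef_pos(),np.degrees(np.arctan2(*R.from_quat(read_tcp_rot()).as_matrix()[[1,0],1])))
movel([*c,.2],speed=.25)
C=camera_params("wrist");im=read_camera("wrist");cv2.imwrite("pics/k3.png",im[...,::-1]);np.save("k3.npy",C,allow_pickle=True)
for n,z in dict(knob_grip=.097,bay_mouth=.028,bay_seat=.028,ledge=.029).items():
    for d in tip_of("wrist",n)[:2]: print(n,np.round(d["at"],1),round(d["confidence"],2),np.round(onz("wrist",d["at"],z,C),4))
f=cv2.imread("pics/f.png")
cv2.imwrite("pics/k3v.png",np.hstack([f[130:420,130:430],im[130:420,130:430,::-1]]))
print(read_time_s())
E
python3 g.py
```

```text
[-2.8 -0.7  3.1] [-0.09  0.53  0.  ]
[-3.8 -0.8  4.4] [ 0.01  0.75 -0.04]
[-4.5 -0.8  5.7] [ 0.08  0.89 -0.08]
[ 0.49897243 -0.13382904  0.08008924] -34.047592602087725
bay_mouth [275. 275.] 0.86 [ 0.4443 -0.2103  0.028 ]
bay_seat [280.2 254.2] 0.71 [ 0.4625 -0.1931  0.028 ]
ledge [275.4 287. ] 0.94 [ 0.4368 -0.2221  0.029 ]
20.4
```

View pics/k3v.png

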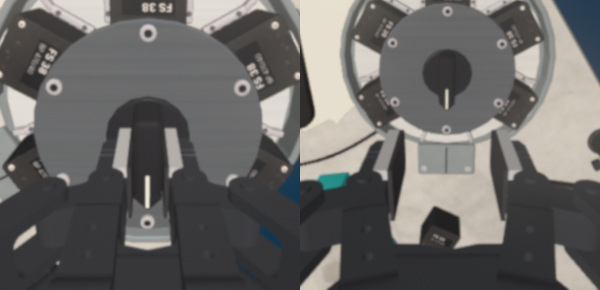

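k3: white line, empty bay and ledge slit (col ~276) are in line, so the turret has clicked in at 0. Now to the cube, with two close wrist views for its pose.

```bash
cat > i.py <<'E'
from fitc import *
C=np.load("k3.npy",allow_pickle=True).item()
a,b=onz("wrist",(276,275),.029,C),onz("wrist",(276,300),.029,C);print("slit yaw",np.degrees(np.arctan2(*(a-b)[1::-1])),a,b)
a,b=onz("wrist",(276,220),.107,C),onz("wrist",(276,237),.107,C);print("line yaw",np.degrees(np.arctan2(*(a-b)[1::-1])),a,b)
y=np.radians(29)
V=[];ims=[]
for k,P in enumerate([[.368,-.309,.19],[.352,-.318,.13]]):
    if not goto(P,down(y-np.pi/2)): raise SystemExit
    if k==0: move_gripper(.07)
    pause(.15);C=camera_params("wrist");im=read_camera("wrist");cv2.imwrite(f"pics/c{k}.png",im[...,::-1]);np.save(f"c{k}.npy",C,allow_pickle=True)
    uv=proj("wrist",[.368,-.309,.02],C)[0];m=segr(im,uv,45 if k==0 else 58);print(uv,m.sum(),[(s.min(),s.max()) for s in np.nonzero(m)]);V.append((m,C));ims.append(im)
    print([ (n,np.round(d["at"]),round(d["confidence"],2)) for n in("cube_window","filter_cube") for d in tip_of("wrist",n)[:1]])
for s in(.4,.65): print(fit(V,[.368,-.309,0,s]))
for v in V: print(fit([v],[.368,-.309,0,.5]))
cv2.imwrite("pics/cv.png",np.hstack([ims[0],ims[1]])[130:400,:,::-1][:, 130:950])
print(read_time_s())
E
python3 i.py
```

```text
slit yaw 55.83670630764059 [ 0.44546039 -0.21042687  0.029     ] [ 0.42820361 -0.23585447  0.029     ]
line yaw 55.840798289432705 [ 0.49577377 -0.13746765  0.107     ] [ 0.4879335  -0.14902195  0.107     ]
goto [ 0.368 -0.309  0.19 ] q [ 0.82  0.11 -0.21  2.02  0.03  1.01 -0.48] clear 0.145
[277.06486741 189.92123218] 1753 [(np.int64(166), np.int64(211)), (np.int64(257), np.int64(298))]
[('cube_window', array([157., 187.]), 0.93), ('filter_cube', array([226., 242.]), 0.98)]
goto [ 0.352 -0.318  0.13 ] q [ 0.83  0.18 -0.2   2.09  0.05  0.88 -0.46] clear 0.124
[274.10589031 186.29100782] 2607 [(np.int64(157), np.int64(212)), (np.int64(250), np.int64(300))]
[('cube_window', array([222., 260.]), 0.97), ('filter_cube', array([211., 248.]), 0.8)]
(array([ 0.36781926, -0.30936809, -0.01101692,  0.47633701]), np.float64(0.06056763546456345))
(array([ 0.36760333, -0.30969692, -0.01228293,  0.47162518]), np.float64(0.0608158099034231))
(array([ 0.36731291, -0.30966577, -0.01284442,  0.47243985]), np.float64(0.05150359866030072))
(array([ 0.36785432, -0.30917061, -0.01027692,  0.47654972]), np.float64(0.06840617212957638))
22.6417
```

```bash
python3 - <<'E'
from fitc import *
o=[]
for k in(0,1):
    im=cv2.imread(f"pics/c{k}.png");C=np.load(f"c{k}.npy",allow_pickle=True).item()
    crop=cv2.resize(im[140:240,220:330],None,fx=3.6,fy=3.6,interpolation=cv2.INTER_CUBIC)
    for v,col in(((.3678,-.3093,-.0115,.475),(0,0,255)),((.3678,-.3093,0,.475),(0,255,0))):
        uv=((proj("wrist",cubepts(*v),C)-[220,140]+.5)*3.6);cv2.polylines(crop,[cv2.convexHull(uv.astype(np.float32)).astype(np.int32)],True,col,1)
    o.append(crop)
cv2.imwrite("pics/cc.png",np.hstack(o))
E
```

```text
(no output)
```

View pics/cc.png

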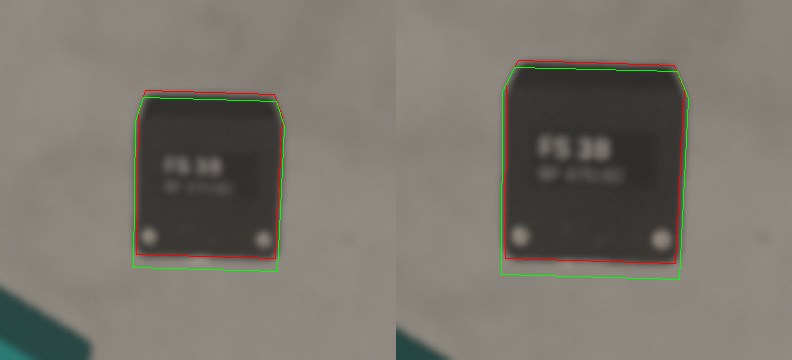

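The cube's plain back is at the image top, the screw/window side at the bottom, and the overlay fits within ~2 mm; yaw ≈ 27.3°. I'll find where the fingertips meet the desk with a guarded descent, back off 13 mm and grip.

```bash
cat > j.py <<'E'
from fk import *
def F(n=3): return np.mean([(pause(.02),read_ft_force())[1] for _ in range(n)],axis=0)
y=np.radians(27.3);ux=np.array([np.cos(y),np.sin(y)]);c=np.array([.3678,-.3093])+.0005*ux-.004*ux
o=down(y-np.pi/2)
goto([*c,.09],o);movel([*c,.04],o,speed=.12);f0=F();print(f0)
z=.04;hit=False
while z>-.014:
    z-=.003;movel([*c,z],speed=.05);d=F(2)-f0
    if d[2]>2.5: print("contact",z,read_eef_pos(),d);hit=True;break
print("z",z,read_time_s())
zg=z+.013
movel([*c,zg],speed=.08)
move_gripper(.0,40);print("gap",read_finger_gap(),read_grasp_force(),F()-f0,read_eef_pos(),read_time_s())
np.save("zt.npy",[z,zg])
S=read_camera("scene");cv2.imwrite("pics/s1.png",S[...,::-1])
E
python3 j.py
```

```text
goto [ 0.365 -0.311  0.09 ] q [ 0.8   0.25 -0.2   2.1   0.07  0.79 -0.54] clear 0.12
[0.26003443 0.17577911 0.48568881]
contact -0.016999999999999998 [ 0.36493885 -0.31115368 -0.01481372] [-5.41168178  4.25677458 18.78005993]
z -0.016999999999999998 28.9333
gap 0.03738776968696951 40.939008593559265 [ 0.03071836 -0.08021688 -0.49351087] [ 0.36448318 -0.31076525 -0.00435961] 29.6917
```

Cube held (gap 37.4 mm), but the tips may be only ~7 mm above its underside, and the guides are 8 mm high. I regrip higher, carry the cube to the gap and check the alignment.

```bash
cat > k.py <<'E'
from fk import *
def F(n=3): return np.mean([(pause(.02),read_ft_force())[1] for _ in range(n)],axis=0)
p=np.array(read_eef_pos())
move_gripper(.05);movel([p[0],p[1],.005],speed=.06);move_gripper(0,45);p=np.array(read_eef_pos());print(p,read_finger_gap(),read_grasp_force())
np.save("grip.npy",p)
movel([p[0],p[1],.07],speed=.15)
Y=np.radians(55.8);U=np.array([np.cos(Y),np.sin(Y)]);N=np.array([-U[1],U[0]]);ax=np.load("axis.npy")
def tcp(r,lat=.001): return ax-U*(r+.0036)+N*lat
goto([*tcp(.16),.07],down(Y-np.pi/2))
movel([*tcp(.15),p[2]+.038],speed=.08);print(read_eef_pos(),F(),"gap",read_finger_gap())
C=camera_params("wrist");im=read_camera("wrist");cv2.imwrite("pics/p1.png",im[...,::-1]);np.save("p1.npy",C,allow_pickle=True)
im2=im[...,::-1].copy()
cv2.imwrite("pics/p1c.png",cv2.resize(im2[60:360,150:410],(693,800))[:600]);print(read_time_s())
for n,z in dict(bay_mouth=.028,bay_seat=.028,ledge=.029,knob_grip=.097).items():
    for d in tip_of("wrist",n)[:1]: w=onz("wrist",d["at"],z,C);print(n,np.round(d["at"],1),round(d["confidence"],2),w.round(4),"r,lat",-U@(w[:2]-ax),N@(w[:2]-ax))
E
python3 k.py
```

```text
[ 0.36483673 -0.31099427  0.0054697 ] 0.03718577332792671 46.66507065296173
goto [ 0.408 -0.268  0.07 ] q [ 0.78  0.31 -0.31  2.09  0.14  0.76 -0.22] clear 0.119
[ 0.41251379 -0.25927691  0.04269345] [ 0.22735693 -0.44096652 -1.13702472] gap 0.037178696012688854
32.1833
bay_mouth [278.5 144. ] 0.81 [ 0.4474 -0.211   0.028 ] r,lat 0.09413566677950323 -6.596315346527742e-05
ledge [272.6 181.5] 0.97 [ 0.4347 -0.2246  0.029 ] r,lat 0.11255989201140995 0.002883694898321021
```

View pics/p1c.png

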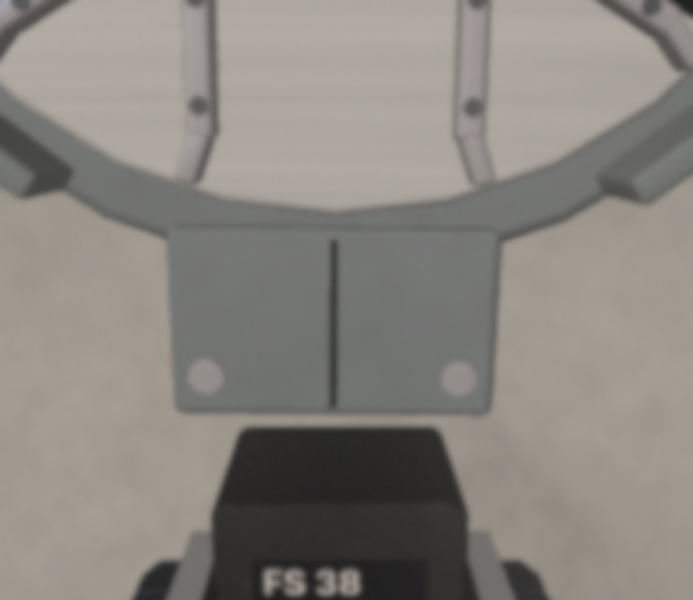

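p1: the cube (mid col ~340 of the crop) stands ~1 mm right of the slit (333) and guide centre (336), so I shift it 0.9 mm left. Yaw agrees within ~1°. Now a guarded slide in.

```bash
cat > l.py <<'E'
from fk import *
def F(n=3): return np.mean([(pause(.02),read_ft_force())[1] for _ in range(n)],axis=0)
g=np.load("grip.npy")[2]
Y=np.radians(55.8);U=np.array([np.cos(Y),np.sin(Y)]);N=np.array([-U[1],U[0]]);ax=np.load("axis.npy")
def tcp(r,lat=.0019): return ax-U*(r+.0036)+N*lat
z=g+.031
movel([*tcp(.15),z],speed=.05);f0=F(5)
def dec(f): f=f-f0;return np.round([-f[:2]@U,f[:2]@N,f[2]],2)
for r in [.135,.12,.11,.102,.096,.09,.085,.08,.076]:
    movel([*tcp(r),z],speed=.06);d=dec(F(2));e=np.array(read_eef_pos());print(r,d,"act r",round(-U@(e[:2]-ax)-.0036,4),round(e[2]-g,4))
    if d[0]>6 or abs(d[1])>8 or abs(d[2])>8: print("STOP");break
else:
    while z>g+.022:
        z-=.001;movel([*tcp(r),z],speed=.03);d=dec(F(2))
        if d[2]>1.5: break
    print("floor z-g",z-g,d)
np.save("st.npy",np.r_[r,z,f0]);print("gap",read_finger_gap(),read_time_s())
E
python3 l.py
```

```text
0.135 [ 0.06  0.39 -0.21] act r 0.1344 0.0311
0.12 [ 0.55 -0.06  0.04] act r 0.1196 0.031
0.11 [ 0.79 -0.54  0.15] act r 0.1096 0.031
0.102 [-0.1  -0.7   0.36] act r 0.1016 0.031
0.096 [-0.35  0.65 -0.12] act r 0.0956 0.031
0.09 [-0.17  0.05 -0.19] act r 0.0896 0.031
0.085 [0.39 0.27 0.22] act r 0.0847 0.031
0.08 [ 0.01  0.11 -0.09] act r 0.0797 0.031
0.076 [-0.28  0.27  0.12] act r 0.0758 0.031
floor z-g 0.027 [0.45 1.25 6.61]
gap 0.0372445792085886 36.8417
```

```bash
cat > m.py <<'E'
from fk import *
def F(n=4): return np.mean([(pause(.02),read_ft_force())[1] for _ in range(n)],axis=0)
s=np.load("st.npy");r,z,f0=s[0],s[1],s[2:]
Y=np.radians(55.8);U=np.array([np.cos(Y),np.sin(Y)]);N=np.array([-U[1],U[0]]);ax=np.load("axis.npy")
def tcp(r,lat=.0019): return ax-U*(r+.0036)+N*lat
def dec(f): f=f-f0;return np.round([-f[:2]@U,f[:2]@N,f[2]],2)
z+=.0005;movel([*tcp(r),z],speed=.03);print("raised",dec(F()))
step=.001
for k in range(30):
    r-=step;movel([*tcp(r),z],speed=.02);d=dec(F());e=np.array(read_eef_pos())
    print(round(r,4),d,"act",round(-U@(e[:2]-ax)-.0036,4))
    if d[0]>2: step=.0004
    if d[0]>9: break
    if abs(d[1])>10 or d[2]>15: print("STOP");break
    if r<.058: break
np.save("st.npy",np.r_[r,z,f0]);pause(.5);print(dec(F()),np.round(read_ft_torque(),2),"gap",read_finger_gap(),read_time_s())
E
python3 m.py
```

```text
raised [0.7  0.24 5.41]
0.075 [1.9  0.5  7.24] act 0.0758
0.074 [2.92 0.64 7.12] act 0.0754
0.0736 [2.93 0.49 7.44] act 0.0754
0.0732 [3.39 0.35 7.47] act 0.0752
0.0728 [3.61 0.43 7.52] act 0.0748
0.0724 [3.92 0.29 7.31] act 0.0744
0.072 [3.55 0.25 6.67] act 0.0739
0.0716 [3.47 0.17 6.78] act 0.0734
0.0712 [ 3.4  -0.05  6.65] act 0.073
0.0708 [ 3.2  -0.28  7.17] act 0.0726
0.0704 [ 3.45 -0.47  6.83] act 0.0721
0.07 [ 3.12 -0.08  6.38] act 0.0717
0.0696 [ 3.06 -0.26  6.81] act 0.0713
0.0692 [ 3.1  -0.13  6.7 ] act 0.0709
0.0688 [ 3.53 -0.26  6.72] act 0.0706
0.0684 [3.95 0.09 7.11] act 0.0706
0.068 [4.5  0.44 7.09] act 0.0706
0.0676 [ 5.18 -0.14  8.23] act 0.0706
0.0672 [5.49 0.02 7.57] act 0.0706
0.0668 [6.8  0.15 8.04] act 0.0706
0.0664 [ 6.42 -0.34  8.24] act 0.0706
0.066 [7.54 0.16 8.28] act 0.0706
0.0656 [ 7.98 -0.08  8.19] act 0.0706
0.0652 [8.77 0.56 9.28] act 0.0706
0.0648 [9.43 0.5  9.71] act 0.0706
[ 9.36 -0.    9.76] [-1.4   1.03 -0.01] gap 0.037148976622973985 45.6417
```

The cube stops rigidly at r≈70.6 mm, which is the stop within calibration error, but the down-force is high. I'll unload, open briefly so the cube settles flat, regrip and push to ~11 N with little down-force.

```bash
cat > n.py <<'E'
from fk import *
def F(n=4): return np.mean([(pause(.02),read_ft_force())[1] for _ in range(n)],axis=0)
f0=np.load("st.npy")[2:]
Y=np.radians(55.8);U=np.array([np.cos(Y),np.sin(Y)]);N=np.array([-U[1],U[0]]);ax=np.load("axis.npy")
dec=lambda f:np.round([-(f-f0)[:2]@U,(f-f0)[:2]@N,(f-f0)[2]],2)
rr=lambda e:round(-U@(e[:2]-ax)-.0036,4)
e=np.array(read_eef_pos());print("act",e,e[2]-np.load("grip.npy")[2])
movel(e-[*(U*.0003),-.0003],down(Y-np.pi/2),speed=.03);print("unload",dec(F()),rr(np.array(read_eef_pos())))
move_gripper(.044);print("free",dec(F()),read_eef_pos());move_gripper(0,50);print("regrip",dec(F()),read_finger_gap(),read_eef_pos())
c=np.array(read_eef_pos());d=dec(F())
for k in range(14):
    s=.0012 if d[0]<6 else .0006
    c[:2]+=U*s;movel(c,speed=.02);d=dec(F());print(d,rr(np.array(read_eef_pos())))
    if d[0]>10.5: break
print(read_finger_gap(),read_time_s());np.save("cmd.npy",c)
E
python3 n.py
```

```text
act [ 0.45787786 -0.19398885  0.03349335] 0.028023652067774425
unload [ 1.19 -0.3   0.78] 0.0706
free [ 0.04 -0.49  1.34] [ 0.4578965  -0.19361123  0.03370009]
regrip [-0.56 -0.2   2.01] 0.03719421436645946 [ 0.45818479 -0.19404014  0.03400682]
[2.37 0.51 3.21] 0.0703
[ 5.14 -0.16  3.75] 0.0703
[ 6.81 -0.11  4.5 ] 0.0703
[7.83 0.08 5.15] 0.0703
[ 8.6  -0.31  5.19] 0.0703
[9.96 0.08 6.65] 0.0703
[10.57  0.5   6.91] 0.0703
0.0372683686847734 48.9417
```

```bash
cat > o.py <<'E'
from fk import *
def F(n=6): return np.mean([(pause(.02),read_ft_force())[1] for _ in range(n)],axis=0)
f0=np.load("st.npy")[2:]
Y=np.radians(55.8);U=np.array([np.cos(Y),np.sin(Y)]);N=np.array([-U[1],U[0]]);ax=np.load("axis.npy")
dec=lambda f:np.round([-(f-f0)[:2]@U,(f-f0)[:2]@N,(f-f0)[2]],2)
c=np.load("cmd.npy");c[:2]+=U*.0007;c[2]+=.0008;movel(c,speed=.02);print(dec(F()))
for cam in("scene","top"):
    read_camera(cam)
    for n,z in dict(cube_window=.0465,knob_grip=.097).items():
        for d in tip_of(cam,n)[:3]: w=onz(cam,d["at"],z)[:2]-ax;print(cam,n,np.round(d["at"]),round(d["confidence"],2),"r,lat",np.round([-U@w,N@w],4))
pause(.8);print(dec(F()),read_finger_gap(),read_time_s())
E
python3 o.py
```

```text
[10.64 -1.2   2.49]
scene cube_window [211. 262.] 0.79 r,lat [0.3059 0.0493]
scene cube_window [221. 245.] 0.52 r,lat [0.2258 0.0759]
scene cube_window [274. 232.] 0.5 r,lat [ 0.1035 -0.0031]
scene knob_grip [293. 197.] 0.66 r,lat [-0.0181  0.0069]
top cube_window [330. 271.] 0.9 r,lat [0.2617 0.0838]
top cube_window [285. 257.] 0.6 r,lat [0.1636 0.1156]
top knob_grip [255. 168.] 0.8 r,lat [0.0002 0.0001]
[10.87 -1.08  2.57] 0.036929908333376026 50.4917
```

```bash
python3 -c "
from bench import *
print(sign_off())"
```

```text
the job is handed in; nothing more can be done
None
```

I turned the turret one click so the empty bay is at the gap, slid the cube in window side out, and handed the job in while still pushing it against the stop with about 10.9 N. It took about 50 s of robot time. I judged that it was home by a rigid stop about 2 mm short of the computed seat (within calibration error), not by a final picture.

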